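Clip the cover plate into the movement bracket

ROBOT

A 7-joint arm with a two-finger parallel gripper is mounted at the origin on a cart in front of the work surface, level with it; the furniture and walls round the work are solid. World frame = base frame: x ahead of the robot, y to its left, z up, the work surface at z = 0. Lengths are in m, angles in degrees, forces in N, time in s.
With the tool pointing down it reaches from about 0.425 to 0.875 m from the base axis. Payload 4.7 kg.
Tool frame: the origin (TCP) lies between the finger pads; the fingertips stand 19 mm ahead of it and the grasp point (between the pads) is the TCP; x points along the fingers, z is the direction in which the jaws open and shut, and the axes are right-handed (so a half turn about x gives the same grasp; the last joint's range is limited). The gripper opens to 87 mm and grips with 3 to 60 N. Pads are 19 mm wide; open, the fingers measure 117 mm over their backs; the gripper's body (75 mm by 190 mm) begins 51 mm behind the grasp point.
Start: joints at [77.985, 18.392, -4.016, 83.108, 1.295, 78.541, -3.26], TCP at [0.144, -0.634, 0.21] pointing down, gripper open.
Joint ranges: [-163.93, 163.93], [-17.29, 119.83], [-79.2, 71.16], [3.27, 140.29], [-89.18, 269.18], [5.43, 117.66], [-154.24, 154.24]. Speed limits (degrees/s): [147.25, 147.25, 180, 180, 180, 180, 180].

INTERFACE

Orientations are given as [roll, pitch, yaw] about the fixed x, y, z axes, in that order (R = Rz(yaw) Ry(pitch) Rx(roll)).
In Python, from cell import monitor, read_camera, camera_model, env, regions_of gives the robot as it stands. The module is installed in compiled form; this text tells all that it offers.
- The arm moves only by the tool step_arm, never from a script. Its argument "deltas" is a list of rows, each a list of 5 numbers: the gripper's target within -1 to 1 (fully open at 1, half-way at 0, shut at -1), then the shift along the tool's x, y, z in m, then the turn about the tool's x in degrees. A call has 1 to 12 rows; each row is the pose to reach, as a shift and turn from the pose commanded when the call began, along the tool's axes at that moment; what a row does not reach only later rows make up. A row lasts 1/8 s, in which the tool goes at most 62.5 mm and 10.7 degrees, less where a joint would pass 70% of its speed; a pose out of reach is approached as far as the arm can. A call with a gripper value outside its range is refused whole. The fingers move at their own pace and stop on an object; "newtons" is the grip in N (left out, the last holds). Time passes only in rows, so rows that repeat a pose let the fingers close. It gives the time, the measured TCP pose, the force and the opening at its end, in the units of the state.
- monitor.get_obs(): the state, without advancing time (a new reading comes with each control period).
- read_camera(name): name is "side" or "top" or "wrist"; returns (picture, depth): 420x560x3 uint8, red, green, blue; 420x560 float32, m along the optical axis (not along the pixel's ray), 0 where there is no reading.
- camera_model(name): a dict with "fx", "fy", "cx", "cy" (pixels), "xyz" and "attitude" of the camera in the world. Camera axes: x right, y down, z forward; pixel columns grow to the right and rows downward; lengths in m; the calibration is good to about 2 mm. A picture is of the moment at which its call begins: read the wrist's pose just before it. camera_model takes no time and is no camera call; for the wrist camera it gives the pose at the moment of the call.
- env.sign_off(): hands the job in, once; it reports no verdict.
Trained networks look in the newest picture that a camera, given by its name, has taken for a name from the list of things; names that differ only in an ending like _2 or _b are one class to them, and where a whole thing is asked for, a point or a joint stands for the part that bears it (a point fixed in the world has none). Each returns a list of dicts, best first, with "p" (0 to 1); they miss things now and then, are a little off and sometimes report something else, mostly with a low value. They report only what shows in the picture. A call takes as long as a camera call.
- regions_of(camera, thing): "pixels" (420x560 bool, what is visible of it) and "pixel" ([column, row] in pixels, amid what is visible of it).
The state is a dict: "time_s": time; "qpos": joint angles; "joint_velocities": joint speeds; "effort": joint torques, N m; "tool_pos": TCP position; "tool_rot": TCP orientation; "force": force on the tool from outside, world axes, zero at the start; "wrist_torque": the same for the moment, N m; "grip_width": finger opening in m.
Only numpy, scipy, OpenCV 4.12 (cv2) and the standard library are available. Lean on these libraries where they do the work, as an engineer would, in place of code of your own. Each camera call takes 0.05 s, during which the arm holds its last target. There are 200 camera calls.

TASK

The watch movement in the blue bracket needs its cover: pick up the aluminium cover plate by its black grip bar, slide its two ears down into the bracket's clip-lined slots and press it fully home, so that it sits flat on both seats, then let go. The bracket's blue head floats sideways, so find the slots by feel and never force it: pushing with more than about 25 N can bend it. Leave the tin, loupe and screwdriver where they are.

Things in the scene. Friction and masses are not known exactly. Their poses are not given: they have to be found in the camera images.
- cover_plate: Aluminium cover plate, about 130 to 220 g, lying flat on the bench. Body 56 (x) x 84 (y) x 8 mm thick; an ear 18 mm wide (x) and 8 mm thick sticks out in the middle of each y end, 114 mm long over both ears. Origin: centre of the underside; z up. Either way round fits.
- cover_grip (a point): Point inside the cover's black grip bar, 27 mm above the cover's underside. The bar, 14 (x) x 50 (y) mm, stands on the cover's middle from 8 to 38 mm above the underside; grip it across its 14 mm.
- bracket: Bracket fixed to the bench: dark base 112 (x) x 140 (y) mm, 54 mm high in all. Origin: centre of its underside; z up. This pose is the base's. Its blue head floats on rods along x: at the start it stands up to 12 mm to either side (+x or -x) of the base's middle, not shown by this pose. It drags with about 3 N and can slide 13 mm either way.
- bracket_mouth (a point): Midway between the slot mouths, head centred; 54 mm above the bench, height of the posts' flat tops. The head's posts at y = -52 and +52 mm each have a slot open upwards and towards the middle, 21 mm wide (x), back wall at y = -59 / +59 mm; mouth edges almost sharp, with only a 0.5 mm lead-in. A post reaches 22 mm or more in x either side of its slot's middle.
- bracket_home (a point): Where the cover's origin lies when fully home (head centred; x shifts with the head): 24 mm above the bench, height of both seats; cover's y axis along the bracket's y. Brass spring clips either side of each slot start 6 mm below the mouth and narrow it to 15 mm from 13 mm down. Pushing the ears through takes 4 to 15 N in all; they stay where left.
- brass_tin: Brass-coloured round parts tin with a pale top, 36 mm across, 20 mm high; bystander. Origin: centre of its underside.
- white_loupe: Pale grey round open loupe, 24 mm across, 25 mm high; bystander. Origin: centre of its underside.
- blue_screwdriver: Small pale screwdriver with a blue end and band, 92 mm long along its y axis, 12 mm thick; bystander. Origin: centre of its underside.

How it is judged (in metres and radians):
On the way, in this order (a step that is already met when the one before it is completed fails the run):
1. the cover is carried up over the bracket (height (world z) of cover_plate above 0.055 m and horizontal distance between cover_plate and bracket below 0.03 m), for 0.1 s.
2. its ears are in the slots (z of cover_plate in the frame of bracket below 0.046 m and horizontal distance between cover_plate and bracket below 0.018 m and angle between the y axis of cover_plate and the y axis of bracket, either way round below 0.15 rad and angle between cover_plate's own z axis and vertical below 0.15 rad), for 0.1 s.
At the end, for the whole second after the job is handed in: The cover lies at rest, released, with both ears in the bracket's slots, its underside no more than 1.6 mm above the seats' height and level within 0.03 rad (z of cover_plate in the frame of bracket between 0.022 and 0.0256 m and horizontal distance between cover_plate and bracket below 0.018 m and angle between the y axis of cover_plate and the y axis of bracket, either way round below 0.1 rad and angle between cover_plate's own z axis and vertical below 0.03 rad and linear speed of cover_plate below 0.01 m/s); the robot touches nothing.
It fails at once if the cover is forced: more than 40 N between cover and bracket, summed over all contacts (the clips' pinch alone is about 8 N) (contact force between cover_plate and bracket above 40 N).
It fails at once if the gripper or arm pushes the bracket with more than 40 N (contact force between any of the fingers, the arm and bracket above 40 N).
It fails at once if a bystander is disturbed (moved over 20 mm) (distance of any of brass_tin, white_loupe, blue_screwdriver from where it was at the start of the episode above 0.02 m).
It also fails if it takes over 64 s, if anything falls off the work surface, if the arm or the gripper's body presses on something with over 40 N, if the wrist force passes 120 N, or if a joint passes its speed limit or range.

## Working session

There is one attempt and no reset: what is moved stays moved. The work goes in short steps, Python scripts to look and compute and a tool call to move; the robot and the scene stay as the last step left them, time stands still between calls to the robot, and variables do not carry over. Pictures are saved under pics/ and viewed, about 8 in all and at most 12, crops included, and the job is handed in when it is done.

Besides the shell and the picture viewer there is one more tool, called after "Emit:" by a JSON object that holds its "op" and its "data", one argument or row to a line. step_arm: Moves the arm, as the interface text tells. Its arguments: {"type":"object","properties":{"deltas":{"type":"array"},"newtons":{"type":"number"}},"required":["deltas"]}

```bash
mkdir -p pics
cat > h.py <<'E'
import numpy as np, cv2
from scipy.spatial.transform import Rotation as R
from cell import monitor, read_camera, camera_model, env, regions_of
def rot(a):
    a=np.array(a,float)
    return a if a.shape==(3,3) else (R.from_quat(a) if a.size==4 else R.from_euler('xyz',a,degrees=True)).as_matrix()
def cloud(name):
    m=camera_model(name); p,d=read_camera(name)
    v,u=np.mgrid[:420,:560]
    c=np.stack([(u-m['cx'])/m['fx']*d,(v-m['cy'])/m['fy']*d,d],-1)
    w=c@rot(m['attitude']).T+np.array(m['xyz'])
    w[d==0]=np.nan
    return p,w
def save(n,p): cv2.imwrite('pics/'+n,p[:,:,::-1])
E
python3 - <<'E'
from h import *
o=monitor.get_obs(); print({k:np.round(v,4) for k,v in o.items()})
print(camera_model('top')); print(camera_model('side'))
p,w=cloud('top')
for t in ['cover_plate','cover_grip','bracket','brass_tin','white_loupe','blue_screwdriver']:
    for r in regions_of('top',t)[:2]:
        q=w[r['pixels']]; 
        print(t,round(r['p'],2),r['pixel'],r['pixels'].sum(),np.round(np.nanmedian(q,0),3),np.round(np.nanpercentile(q,2,axis=0),3),np.round(np.nanpercentile(q,98,axis=0),3))
p2,_=cloud('side')
save('a.png',p); save('s.png',p2)
E
```

```text
{'time_s': np.float64(0.0), 'qpos': array([77.9853, 18.4393, -4.0167, 83.1752,  1.2952, 78.5403, -3.26  ]), 'joint_velocities': array([-0.0272,  0.0605,  0.0059,  0.0554, -0.1088, -0.0396,  0.0282]), 'effort': array([ 2.00000e-04, -4.91282e+01, -4.03800e-01, -3.12529e+01,
       -6.40000e-02,  4.37000e-02,  2.00000e-04]), 'tool_pos': array([ 0.1441, -0.6332,  0.2088]), 'tool_rot': array([-177.0756,   89.8904,  105.75  ]), 'force': array([-0.2722, -0.9267,  0.825 ]), 'wrist_torque': array([-0.035 ,  0.0239, -0.0114]), 'grip_width': np.float64(0.0869)}
{'fx': 427.21334422856773, 'fy': 427.21334422856773, 'cx': 281.70191561202574, 'cy': 205.35346236384777, 'xyz': array([0.44858725, 0.15196787, 1.04487688]), 'attitude': array([-172.31765808,    0.89871207,  -89.24611428])}
{'fx': 504.47922398204923, 'fy': 504.47922398204923, 'cx': 288.29064336245153, 'cy': 217.04926012935894, 'xyz': array([ 0.51018828, -0.51327384,  0.72837506]), 'attitude': array([-135.1591592 ,    0.19401903,   -7.24825434])}
cover_plate 0.77 [376.6, 243.5] 883 [ 0.496 -0.066  0.01 ] [ 0.463 -0.112  0.006] [ 0.53  -0.024  0.041]
cover_grip 0.72 [377.4, 244.4] 884 [ 0.497 -0.066  0.01 ] [ 0.463 -0.113  0.006] [ 0.53  -0.022  0.041]
bracket 0.64 [274.8, 221.6] 2593 [0.542 0.178 0.011] [0.488 0.111 0.006] [0.601 0.243 0.057]
brass_tin 0.74 [338.1, 161.5] 193 [0.695 0.029 0.021] [0.681 0.012 0.002] [0.715 0.044 0.025]
white_loupe 0.41 [267.7, 151.9] 92 [0.721 0.208 0.021] [0.711 0.198 0.004] [0.733 0.22  0.029]
```

Run:
```python
import cv2
a=cv2.imread('pics/a.png');s=cv2.imread('pics/s.png')
c=cv2.resize(a[130:290,200:440],(800,533),interpolation=cv2.INTER_CUBIC);cv2.imwrite('pics/ac.png',c)
```

```text
(no output)
```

View pics/ac.png

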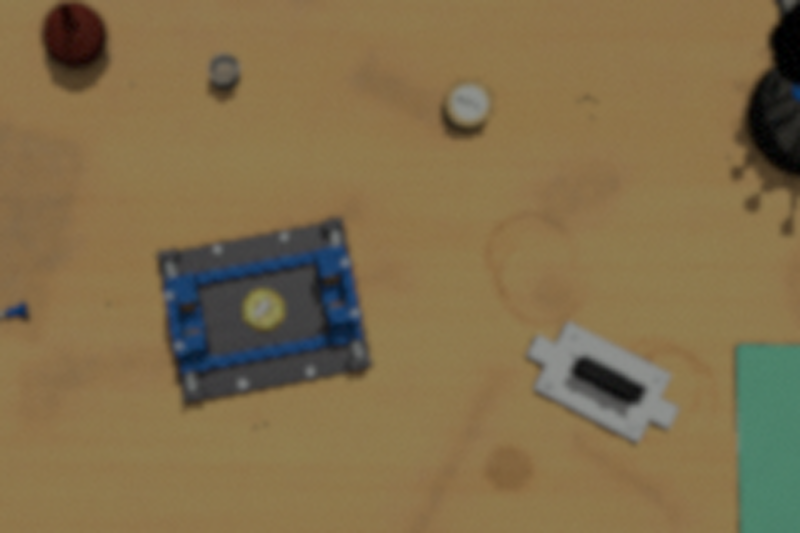

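View pics/s.png

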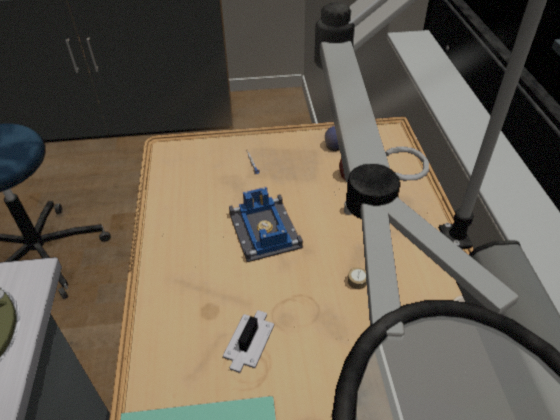

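The top crop shows the cover at crop (605,385) with its ears at both ends, and the bracket at (264,312) with its long axis across the picture. The tin is at (467,105) and the loupe at (224,72), while the screwdriver's blue tip is at (15,312). The side view agrees. Next I fit the poses.

```bash
cat >> h.py <<'E'
def rect(q):
    (c,s,a)=cv2.minAreaRect((q[:,:2]*1000).astype(np.float32))
    if s[0]<s[1]: a+=90; s=s[::-1]
    return np.round(c,1),np.round(s,1),round((a+90)%180-90,1)   # mm, long axis angle
def togo(xy,z,ang):
    """shift in tool axes and turn so tool z (jaw) lies at world ang (mod 180)"""
    o=monitor.get_obs(); T=rot(o['tool_rot']); p=np.array(o['tool_pos'])
    d=T.T@(np.array([xy[0],xy[1],z])-p)
    a=np.degrees(np.arctan2(T[1,2],T[0,2])); t=-((ang-a+90)%180-90)
    print('tool',np.round(p,4),'jaw',round(a,2),'force',np.round(o['force'],1),'shift',np.round(d,4),'turn',round(t,2),'t',o['time_s'],'w',o['grip_width'])
E
python3 - <<'E'
from h import *
p,w=cloud('top')
for t in ['cover_plate','bracket']:
    r=regions_of('top',t)[0]; m=r['pixels']&np.isfinite(w[...,2]); q=w[m]
    print(t,rect(q))
    if t=='cover_plate':
        b=q[q[:,2]>.03]; print('bar',rect(b),len(b),np.median(b,0)); b=q[q[:,2]<.02]; print('plate mean',b.mean(0))
    else:
        col=p[m].astype(int); blue=(col[:,2]>col[:,0]+40); print('blue',rect(q[blue]),'dark',rect(q[~blue&(q[:,2]<.03)]))
        b=q[q[:,2]>.045]; print('posttops',rect(b),len(b))
togo([.496,-.066],.15,0)
E
```

```text
cover_plate (array([497. , -68.3]), array([114. ,  59.3]), 61.8)
bar (array([496.5, -67.8]), array([49.4, 14.2]), 63.1) 140 [ 0.49566235 -0.06704466  0.03923771]
plate mean [ 0.49502109 -0.06730778  0.0091372 ]
bracket (array([546.4, 178.5]), array([143.1, 118.5]), -78.6)
blue (array([545.3, 177. ]), array([129.4,  70.1]), -78.9) dark (array([546.4, 178.5]), array([143.1, 118.5]), -78.6)
posttops (array([544.8, 177.4]), array([131.9,  49.6]), -78.6) 292
tool [ 0.1442 -0.6338  0.2099] jaw -77.18 force [-0.4  0.8  0.2] shift [ 0.0598  0.469  -0.4756] turn -77.18 t 0.55 w 0.08724493097398889
```

Emit:
{"op": "step_arm", "data": {
  "deltas": [
    [1,0.005,0.039,-0.04,-4],
    [1,0.01,0.078,-0.08,-8],
    [1,0.015,0.117,-0.12,-12],
    [1,0.02,0.156,-0.16,-17],
    [1,0.025,0.195,-0.2,-21],
    [1,0.03,0.235,-0.24,-25],
    [1,0.035,0.274,-0.28,-29],
    [1,0.04,0.313,-0.32,-33],
    [1,0.045,0.352,-0.36,-37],
    [1,0.05,0.39,-0.4,-42],
    [1,0.055,0.43,-0.44,-46],
    [1,0.06,0.469,-0.476,-50]
  ]
}}

```text
time_s: 2.05
tool_pos: [0.4968, -0.064, 0.1502]
tool_rot: [-12.2, 89.9, -39.3]
force: [-0.7, -1.3, -0.4]
grip_width: 0.0871
```

Emit:
{"op": "step_arm", "data": {
  "deltas": [
    [1,0,0,0,0],
    [1,0,0,0,0]
  ]
}}

```text
time_s: 2.3
tool_pos: [0.4956, -0.0662, 0.1497]
tool_rot: [-108.0, 90.0, -135.2]
force: [-0.3, -0.5, -0.2]
grip_width: 0.0871
```

Run:
```python
from h import *
p,w=cloud('wrist'); save('w1.png',p); print(camera_model('wrist'))
for r in regions_of('wrist','cover_plate')[:1]:
    q=w[r['pixels']&np.isfinite(w[...,2])]; print(rect(q),r['p'])
    b=q[q[:,2]>.03]; print('bar',rect(b),len(b),np.median(b,0)); b=q[q[:,2]<.02]; print('plate',rect(b),np.median(b,0))
togo([.4965,-.0675],.027,-27.5)
```

```text
{'fx': 295.71458942203805, 'fy': 295.71458942203805, 'cx': 283.11123217713634, 'cy': 214.7398404552456, 'xyz': array([0.53361245, 0.00544179, 0.32412081]), 'attitude': array([ 1.62902852e+02, -7.49259997e-02, -2.72951311e+01])}
(array([500.4, -68.7]), array([113.4,  57.1]), 62.9) 0.59
bar (array([499.7, -68.1]), array([49.3, 13.5]), 63.0) 667 [ 0.50018762 -0.06725255  0.03739032]
plate (array([500.4, -68.7]), array([113.4,  57.1]), 62.9) [ 0.50321518 -0.0627372   0.00752642]
tool [ 0.4954 -0.0673  0.1498] jaw -27.33 force [ 0.2 -0.7 -0.5] shift [0.1228 0.0004 0.0011] turn 0.17 t 2.4 w 0.08669231701950705
```

View pics/w1.png

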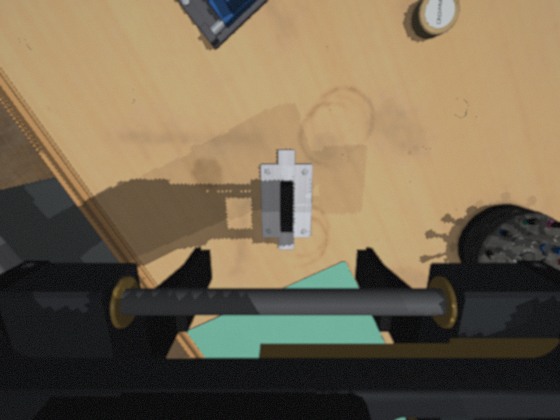

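The picture shows the cover's bar at (287,205), lined up with the jaws. I descend and grip it at about z = 0.030.

Emit:
{"op": "step_arm", "data": {
  "deltas": [
    [0.2,0.03,0,0.003,0],
    [0,0.06,0,0.003,0],
    [0,0.09,0,0.003,0],
    [0,0.11,0,0.003,0],
    [0,0.12,0,0.003,0],
    [0,0.12,0,0.003,0],
    [-1,0.12,0,0.003,0],
    [-1,0.12,0,0.003,0],
    [-1,0.12,0,0.003,0],
    [-1,0.12,0,0.003,0]
  ],
  "newtons": 40
}}

```text
time_s: 3.65
tool_pos: [0.4987, -0.067, 0.0301]
tool_rot: [-14.0, 90.0, -41.1]
force: [-0.1, -0.1, -1.1]
grip_width: 0.0115
```

Emit:
{"op": "step_arm", "data": {
  "deltas": [
    [-1,0,0,0,0],
    [-1,-0.03,0,0,0],
    [-1,-0.06,0,0,0],
    [-1,-0.09,0,0,0],
    [-1,-0.09,0,0,0],
    [-1,-0.09,0,0,0]
  ]
}}

```text
time_s: 4.4
tool_pos: [0.498, -0.067, 0.1191]
tool_rot: [-147.1, 89.9, -174.2]
force: [0.0, 0.5, -1.1]
grip_width: 0.0005
```

Run:
```python
from h import *
togo([.5455,.1775],.13,11.4)
```

```text
tool [ 0.498  -0.067   0.1191] jaw -27.18 force [ 0.   0.5 -1.1] shift [-0.011   0.2392 -0.0694] turn -38.58 t 4.4 w 0.0005275329031291036
```

The jaws shut on nothing, so I look before trying again.

Run:
```python
from h import *
p,w=cloud('wrist'); save('w2.png',p)
for n in ['wrist','top']:
  if n=='top': p,w=cloud('top')
  for r in regions_of(n,'cover_plate')[:1]:
    q=w[r['pixels']&np.isfinite(w[...,2])]; print(n,rect(q),r['p'])
    b=q[q[:,2]>.03]; print('bar',rect(b),len(b),np.median(b,0))
```

```text
wrist (array([502.8, -62.1]), array([99.4, 57.2]), 62.4) 0.9
bar (array([499.9, -68.2]), array([49.2, 13.7]), 62.5) 807 [ 0.50038296 -0.06659232  0.03737121]
top (array([508. , -40.3]), array([58.5, 53.4]), -16.2) 0.69
bar (array([505. , -51.5]), array([13.3, 12.8]), -25.2) 36 [ 0.50468439 -0.05073013  0.03863196]
```

View pics/w2.png

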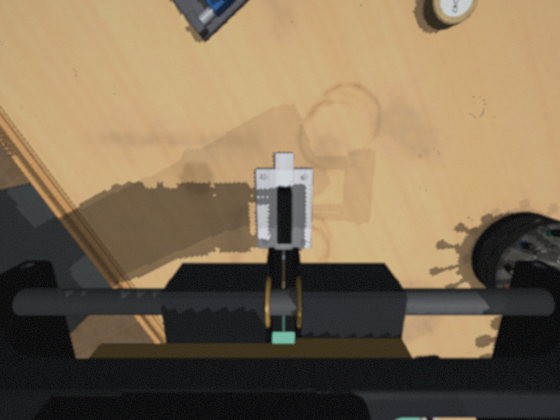

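The cover has not moved; its bar is still at (285,215). I repeat the descent and watch the fingers close.

Emit:
{"op": "step_arm", "data": {
  "deltas": [
    [0,0,0,0.001,0],
    [0,0,0,0.001,0],
    [0,0.03,0,0.001,0],
    [0,0.06,0,0.001,0],
    [0,0.08,0,0.001,0],
    [0,0.09,0,0.001,0],
    [0,0.09,0,0.001,0],
    [-1,0.09,0,0.001,0],
    [-1,0.09,0,0.001,0]
  ]
}}

```text
time_s: 5.72
tool_pos: [0.5002, -0.0676, 0.0307]
tool_rot: [3.9, 89.9, -23.3]
force: [-0.7, 0.1, 0.0]
grip_width: 0.0304
```

Emit:
{"op": "step_arm", "data": {
  "deltas": [
    [-1,0,0,0,0]
  ]
}}

```text
time_s: 5.85
tool_pos: [0.4999, -0.0676, 0.0304]
tool_rot: [-2.5, 89.9, -29.7]
force: [0.6, 0.5, -0.0]
grip_width: 0.0211
```

Emit:
{"op": "step_arm", "data": {
  "deltas": [
    [-1,0,0,0,0],
    [-1,0,0,0,0],
    [-1,0,0,0,0],
    [-1,0,0,0,0]
  ]
}}

```text
time_s: 6.35
tool_pos: [0.4994, -0.0675, 0.0298]
tool_rot: [-127.2, 90.0, -154.4]
force: [-0.5, -0.4, 0.9]
grip_width: 0.0005
```

Emit:
{"op": "step_arm", "data": {
  "deltas": [
    [-1,-0.005,0,0,0],
    [-1,-0.01,0,0,0]
  ]
}}

```text
time_s: 6.6
tool_pos: [0.4995, -0.0674, 0.0402]
tool_rot: [-9.1, 90.0, -36.3]
force: [0.3, -0.4, 0.6]
grip_width: 0.0006
```

Run:
```python
from h import *
p,w=cloud('side'); p2,w2=cloud('wrist')
def proj(n,P):
    m=camera_model(n); c=rot(m['attitude']).T@(np.array(P)-m['xyz']); return np.round([m['fx']*c[0]/c[2]+m['cx'],m['fy']*c[1]/c[2]+m['cy']]).astype(int)
o=monitor.get_obs(); P=o['tool_pos']; 
for n in ['side','wrist']: print(n,proj(n,P), proj(n,[.498,-.068,.038]))
u,v=proj('side',P); a=cv2.resize(p[v-70:v+70,u-70:u+70],(400,400),interpolation=cv2.INTER_CUBIC)
b=cv2.resize(p2[140:420,140:420],(400,400))
save('w3.png',np.hstack([a,b]))
r=regions_of('wrist','cover_plate')[0]; q=w2[r['pixels']&np.isfinite(w2[...,2])]; print(rect(q));
```

```text
side [248 326] [247 327]
wrist [282 257] [279 257]Traceback (most recent call last):
  File "<stdin>", line 10, in <module>
IndexError: list index out of range
```

View pics/w3.png

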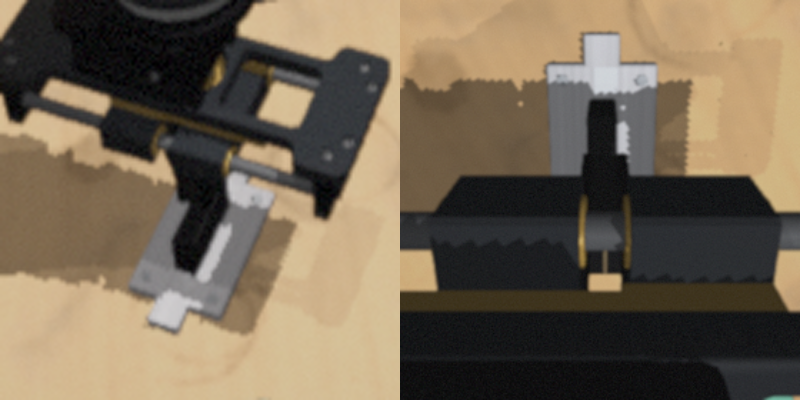

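The fingers line up with the bar but shut on nothing. I raise the tool and measure the fingertip's true position with the depth cameras.

Emit:
{"op": "step_arm", "data": {
  "deltas": [
    [-1,-0.04,0,0,0],
    [-1,-0.08,0,0,0],
    [-1,-0.08,0,0,0],
    [-1,-0.08,0,0,0]
  ]
}}

```text
time_s: 7.25
tool_pos: [0.499, -0.0676, 0.1193]
tool_rot: [-129.4, 90.0, -156.6]
force: [-1.0, -0.2, -0.2]
grip_width: 0.0006
```

Run:
```python
from h import *
for n in ['side','top','wrist']:
    p,w=cloud(n); o=monitor.get_obs(); P=o['tool_pos']; T=rot(o['tool_rot'])
    t=(w-P)@T   # tool coordinates: x ahead
    m=(np.abs(t[...,1])<.04)&(np.abs(t[...,2])<.04)&(t[...,0]<.06)&(t[...,0]>-.08)&np.isfinite(t[...,0])
    q=t[m]; print(n,P,len(q))
    if len(q)>20:
        print(np.round(np.percentile(q,[1,50,99],axis=0),4).tolist())
        f=q[q[:,0]>np.percentile(q[:,0],97)-.012]; print(' tip part',np.round(np.percentile(f,[2,50,98],axis=0),4).tolist())
    # bar
    k=(w[...,2]>.025)&(w[...,2]<.05)&(np.hypot(w[...,0]-.498,w[...,1]+.068)<.05)
    if k.sum()>20: print(' bar',rect(w[k]),np.median(w[k],0),k.sum())
```

```text
side [ 0.49855878 -0.06742214  0.1188058 ] 242
[[-0.059, -0.0122, -0.0109], [-0.0287, -0.0103, 0.0034], [-0.0125, 0.008, 0.0133]]
 tip part [[-0.0249, -0.012, -0.0059], [-0.0185, -0.0099, 0.0063], [-0.0124, 0.009, 0.0119]]
 bar (array([499.4, -71.2]), array([50.5, 14.8]), 62.0) [ 0.49896422 -0.07427416  0.03627923] 315
top [ 0.49844265 -0.06734538  0.1185893 ] 0
 bar (array([504.8, -51.5]), array([14. , 12.6]), -24.6) [ 0.50452578 -0.050562    0.03854782] 41
wrist [ 0.49847693 -0.06732155  0.11857549] 1659
[[-0.0753, -0.0082, -0.0073], [-0.0434, 0.0107, 0.0009], [-0.0128, 0.0127, 0.0097]]
 tip part [[-0.0263, 0.0102, -0.0076], [-0.0196, 0.011, 0.0009], [-0.0123, 0.0126, 0.0098]]
 bar (array([499.7, -68.2]), array([49.3, 13.6]), 63.2) [ 0.50083731 -0.0664893   0.03741958] 815
```

Both cameras put the fingertips at tool x ≈ -12.5 mm, where the text says +19 mm. The real tip is therefore about 31 mm higher than reported, and the earlier closes happened above the bar. I'll allow for this by taking real tip z ≈ tool_z + 0.0125. Now I descend to tool z ≈ 0, watching the force.

Emit:
{"op": "step_arm", "data": {
  "deltas": [
    [-0.2,0,0,0,0],
    [-0.2,0.03,0,0,0],
    [-0.2,0.06,0,0,0],
    [-0.2,0.08,0,0.001,0],
    [-0.2,0.095,0,0.001,0],
    [-0.2,0.105,0,0.001,0],
    [-0.2,0.112,0,0.001,0],
    [-0.2,0.115,0,0.001,0],
    [-0.2,0.118,0,0.001,0],
    [-0.2,0.118,0,0.001,0]
  ]
}}

```text
time_s: 8.65
tool_pos: [0.5005, -0.0679, 0.002]
tool_rot: [-17.8, 90.0, -44.9]
force: [-0.7, 0.3, 1.3]
grip_width: 0.0348
```

Emit:
{"op": "step_arm", "data": {
  "deltas": [
    [-1,0,0,0,0],
    [-1,0,0,0,0],
    [-1,0,0,0,0],
    [-1,0,0,0,0],
    [-1,0,0,0,0]
  ]
}}

```text
time_s: 9.28
tool_pos: [0.5001, -0.0678, 0.0019]
tool_rot: [-144.0, 90.0, -171.2]
force: [-0.9, 1.4, 3.2]
grip_width: 0.0137
```

Gripped, with a width of 13.7 mm. Now I lift.

Emit:
{"op": "step_arm", "data": {
  "deltas": [
    [-1,-0.02,0,0,0],
    [-1,-0.05,0,0,0],
    [-1,-0.08,0,0,0],
    [-1,-0.11,0,0,0],
    [-1,-0.11,0,0,0],
    [-1,-0.11,0,0,0]
  ]
}}

```text
time_s: 10.02
tool_pos: [0.4995, -0.068, 0.1107]
tool_rot: [-155.0, 89.9, 177.9]
force: [-0.9, -0.2, -2.2]
grip_width: 0.0138
```

Run:
```python
from h import *
p,w=cloud('top')
r=regions_of('top','bracket')[0]; m=r['pixels']&np.isfinite(w[...,2]); q=w[m]
b=q[q[:,2]>.045]; print('bracket',rect(q),'posttops',rect(b),len(b))
p,w=cloud('side')
for r in regions_of('side','cover_plate')[:1]:
  q=w[r['pixels']&np.isfinite(w[...,2])]; print(rect(q),np.percentile(q[:,2],[5,50,95]),r['p'])
togo([.5455,.1775],.11,11.4)
```

```text
bracket (array([546.3, 177.7]), array([144.9, 116.7]), -77.8) posttops (array([545.1, 177.4]), array([131.8,  48.5]), -78.5) 293
(array([493.4, -83.9]), array([87.5, 56.6]), 63.5) [0.11296139 0.11562353 0.14505289] 0.92
tool [ 0.4995 -0.0677  0.1105] jaw -27.17 force [-0.2 -0.9 -1.5] shift [ 0.0006  0.2392 -0.071 ] turn -38.57 t 10.225 w 0.013303144093413797
```

The cover is held level. I carry it to a standoff short of the bracket, already turned, and look at the slots.

Emit:
{"op": "step_arm", "data": {
  "deltas": [
    [-1,0,0.035,-0.004,-8],
    [-1,0,0.07,-0.008,-16],
    [-1,0,0.105,-0.012,-24],
    [-1,0,0.14,-0.016,-32],
    [-1,0,0.177,-0.021,-39],
    [-1,0,0.177,-0.021,-39],
    [-1,0,0.177,-0.021,-39],
    [-1,0,0.177,-0.021,-39]
  ]
}}

```text
time_s: 11.22
tool_pos: [0.5623, 0.0975, 0.1113]
tool_rot: [-137.6, 89.9, -125.9]
force: [-0.2, -0.6, -1.6]
grip_width: 0.0134
```

Run:
```python
from h import *
p,w=cloud('wrist'); save('w4.png',cv2.resize(p,(800,600)))
o=monitor.get_obs()
r=regions_of('wrist','bracket')[0]; m=r['pixels']&np.isfinite(w[...,2]); q=w[m]
b=q[q[:,2]>.046]; print('bracket',r['p'],rect(q),'posttops',rect(b),len(b),np.percentile(b[:,2],[5,50,95]))
a=np.radians(11.6); X=np.array([np.cos(a),np.sin(a)]);Y=np.array([-X[1],X[0]])
l=np.stack([(b[:,:2]-[.5455,.1775])@X,(b[:,:2]-[.5455,.1775])@Y],1)*1000
np.set_printoptions(linewidth=200)
for s in (-1,1):
  for lo,hi in ((46,52),(52,58)):
    k=l[(l[:,1]*s>lo)&(l[:,1]*s<hi)]; print(s,lo,len(k),np.histogram(k[:,0],bins=np.arange(-36,37,2))[0], np.percentile(k[:,0],[1,99]) if len(k) else '')
# head-independent base: low dark
bl=q[q[:,2]<.03]; l2=np.stack([(bl[:,:2]-[.5455,.1775])@X,(bl[:,:2]-[.5455,.1775])@Y],1)*1000
print('base ext',np.percentile(l2,[.5,99.5],axis=0))
rc=regions_of('wrist','cover_plate')
if rc: q=w[rc[0]['pixels']&np.isfinite(w[...,2])]; print('cover',rect(q),np.percentile(q[:,2],[5,50,95]))
togo([.5455,.1775],.11,11.6)
```

```text
bracket 0.63 (array([547.3, 180. ]), array([159. , 119.2]), -80.0) posttops (array([545.1, 182.8]), array([121.1,  50.9]), -79.5) 2296 [0.04870271 0.05335372 0.05482863]
-1 46 185 [ 0  0  0  0  0  0  0  1 20 17 19 15 13  0  0  0  0  0  0  0  0  0  0  0  0 20 16 18 17 17 12  0  0  0  0  0] [-19.97430738  24.79941955]
-1 52 103 [ 0  0  0  0  0  0  0  4  8 12  8 11  7  0  0  0  0  0  0  0  0  0  0  0  0  7 11  9 11  8  7  0  0  0  0  0] [-20.07811371  24.92047241]
1 46 366 [ 0  0  0  0  0  0  0 10 27 27 24 26 29 30  8  0  0  0  0  0  0  0  0  1 18 30 28 30 29 28 21  0  0  0  0  0] [-20.28375379  25.39208975]
1 52 355 [ 0  0  0  0  0  0  0  8 25 26 25 30 30 28  5  0  0  0  0  0  0  0  0  0 19 25 30 29 30 27 18  0  0  0  0  0] [-20.11587726  25.11818479]
base ext [[-53.47565577 -66.18799961]
 [ 58.23161837  70.17818214]]
cover (array([569.7,  99.5]), array([112.6,  65.2]), -60.1) [0.11585915 0.11720368 0.1472645 ]
tool [0.5625 0.098  0.1118] jaw 11.72 force [-0.1  0.  -1.8] shift [ 0.0017  0.0813 -0.0005] turn 0.12 t 11.375 w 0.013425356158989514
```

View pics/w4.png

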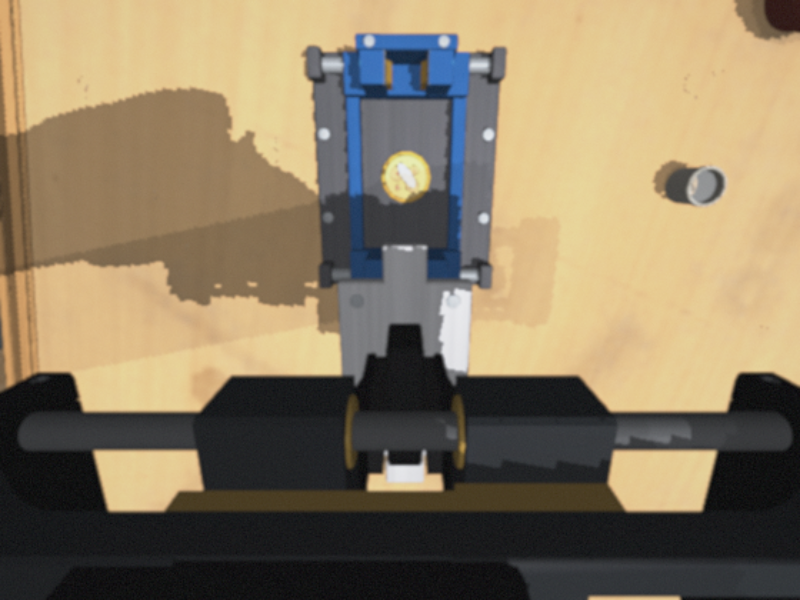

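The picture shows the bracket square to the tool. The far slot is at columns 388–428, and the cover's front ear is at 383–428. Now I measure the ear against the slot in the same wrist frame.

Run:
```python
from h import *
p,w=cloud('wrist'); o=monitor.get_obs(); P=np.array(o['tool_pos']); print(P)
a=np.radians(11.6); X=np.array([np.cos(a),np.sin(a)]);Y=np.array([-X[1],X[0]])
d=w[...,:2]-P[:2]; x=d@X*1000; y=d@Y*1000; z=w[...,2]*1000
c=(z>110)&(z<124)&(np.abs(x)<40)&(y>10)&(y<75)
e=c&(y>45)&(y<56); print('ear x',np.percentile(x[e],[1,99]),'tip y',np.percentile(y[c&(np.abs(x)<6)],99.5),'shoulder y',np.percentile(y[c&(np.abs(x)>15)],99),'top z',np.median(z[c]))
b=c&(y>20)&(y<40); print('body x',np.percentile(x[b],[1,99]))
t=(z>49)&(z<60)
for lo,hi in((20,26),(26,34),(125,131),(131,137),(137,139)):
    k=t&(y>lo)&(y<hi)&(np.abs(x)<40); v=np.sort(x[k]); 
    if len(v)>10: g=np.argmax(np.diff(v)); print(lo,'slot',v[g],v[g+1],'post',np.percentile(v,[1,99]))
k=t&(np.abs(x-2)<6)&(y>100)&(y<160);print('far wall y',np.percentile(y[k],[1,99]),k.sum())
k=t&(np.abs(np.abs(x-2)-16)<5)
for s,lo,hi in((0,0,60),(1,100,160)): print('post y',np.percentile(y[k&(y>lo)&(y<hi)],[1,99]))
```

```text
[0.56252475 0.09826305 0.11187095]
ear x [-7.52595128  9.86407753] tip y 54.86650110434176 shoulder y 39.94724595333429 top z 117.38613331435698
body x [-25.80985117  28.70524146]
26 slot -10.857737440624815 13.938790645938393 post [-21.29122167  24.43629045]
125 slot -8.837984811153254 12.279582610966076 post [-20.84782804  24.28778228]
131 slot -8.79318298862656 12.262941025804924 post [-20.70311906  24.14549696]
137 slot -8.760479392819953 12.284175945886128 post [-20.47370216  24.69912358]
far wall y [139.3879752  146.70603353] 236
post y [26.52334551 36.76371044]
post y [124.52597109 146.18495196]
```

Emit:
{"op": "step_arm", "data": {
  "deltas": [
    [-1,0,0.03,0,0],
    [-1,0,0.06,0,0],
    [-1,0,0.082,0.0005,0],
    [-1,0,0.082,0.0005,0],
    [-1,0.02,0.082,0.0005,0],
    [-1,0.035,0.082,0.0005,0],
    [-1,0.045,0.082,0.0005,0],
    [-1,0.045,0.082,0.0005,0],
    [-1,0.045,0.082,0.0005,0]
  ]
}}

```text
time_s: 12.55
tool_pos: [0.5465, 0.1797, 0.0671]
tool_rot: [16.5, 90.0, 28.4]
force: [0.1, 0.6, -1.9]
grip_width: 0.0138
```

Run:
```python
from h import *
p,w=cloud('wrist'); o=monitor.get_obs(); P=np.array(o['tool_pos'])
save('w5.png',cv2.resize(p[100:310,140:420],(800,600)))
a=np.radians(11.6); X=np.array([np.cos(a),np.sin(a)]);Y=np.array([-X[1],X[0]])
d=w[...,:2]-P[:2]; x=d@X*1000; y=d@Y*1000; z=w[...,2]*1000
c=(z>66)&(z<80)&(np.abs(x)<40)&(y>10)&(y<75)
e=c&(y>45)&(y<56); print('ear x',np.percentile(x[e],[1,99]),'tip y',np.percentile(y[c&(np.abs(x)<6)],99.5),'top z',np.median(z[c]))
t=(z>49)&(z<58)
for lo,hi in((42,48),(48,54),(54,57)):
    k=t&(y>lo)&(y<hi)&(np.abs(x)<40); v=np.sort(x[k])
    if len(v)>10: g=np.argmax(np.diff(v)); print(lo,'slot',v[g],v[g+1],'post',np.percentile(v,[1,99]))
k=t&(np.abs(x-2)<6)&(y>40)&(y<80);print('far wall y',np.percentile(y[k],[1,99]) if k.sum() else 0)
togo(P[:2],P[2],11.6)
```

```text
ear x [-7.68192543  9.68991401] tip y 55.118122886273774 top z 72.68914145824215
42 slot -9.900700712882516 11.373069125345351 post [-21.495666    23.60747307]
48 slot -9.803475636551465 11.30000889809428 post [-21.92674042  23.31405909]
54 slot -9.73144812330074 11.738856322754266 post [-21.70997987  23.85599658]
far wall y [57.21019658 63.54490724]
tool [0.5466 0.1797 0.0673] jaw 11.82 force [-0.6 -0.4 -1.6] shift [0. 0. 0.] turn 0.22 t 12.6 w 0.013730950116207532
```

View pics/w5.png

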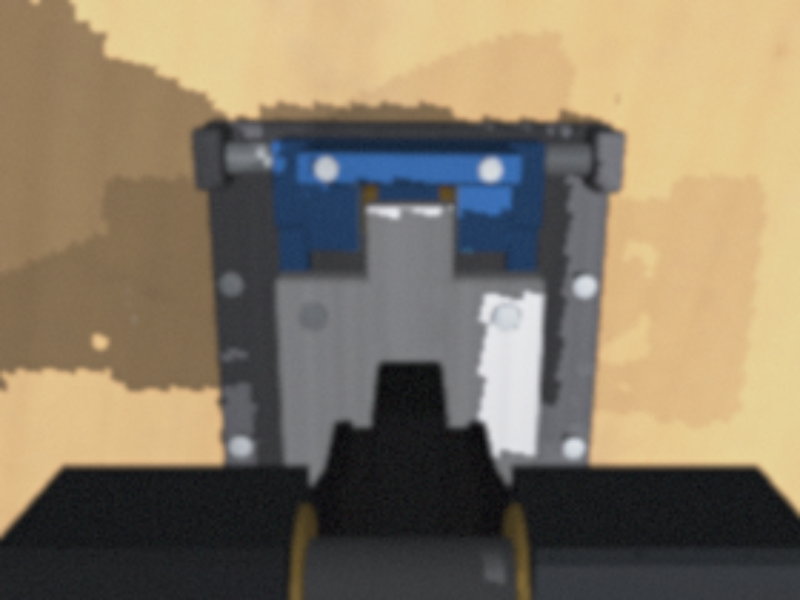

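The front ear, at columns 365–455, lies centred over the slot with about 2 mm to the back wall. I lower it into the mouth gently.

Emit:
{"op": "step_arm", "data": {
  "deltas": [
    [-1,0.004,0,0,0],
    [-1,0.007,0,0,0],
    [-1,0.009,0,0,0],
    [-1,0.011,0,0,0],
    [-1,0.012,0,0,0],
    [-1,0.013,0,0,0],
    [-1,0.013,0,0,0]
  ]
}}

```text
time_s: 13.48
tool_pos: [0.5462, 0.1795, 0.0538]
tool_rot: [-149.5, 90.0, -137.7]
force: [0.3, -0.7, -1.7]
grip_width: 0.0141
```

Emit:
{"op": "step_arm", "data": {
  "deltas": [
    [-1,0.001,0,0,0],
    [-1,0.002,0,0,0],
    [-1,0.003,0,0,0]
  ]
}}

```text
time_s: 13.85
tool_pos: [0.5462, 0.1795, 0.0507]
tool_rot: [-153.3, 90.0, -141.5]
force: [-0.1, 0.2, -1.6]
grip_width: 0.0138
```

The underside is about 6 mm below the mouth with no contact force, so the ears are in. Next I press through the clips.

Emit:
{"op": "step_arm", "data": {
  "deltas": [
    [-1,0.0015,0,0,0],
    [-1,0.003,0,0,0],
    [-1,0.0045,0,0,0],
    [-1,0.006,0,0,0]
  ]
}}

```text
time_s: 14.35
tool_pos: [0.5462, 0.1796, 0.0451]
tool_rot: [-122.7, 90.0, -110.9]
force: [-1.3, -0.5, 4.6]
grip_width: 0.0138
```

Emit:
{"op": "step_arm", "data": {
  "deltas": [
    [-1,0.0015,0,0,0],
    [-1,0.003,0,0,0],
    [-1,0.0045,0,0,0],
    [-1,0.006,0,0,0]
  ]
}}

```text
time_s: 14.85
tool_pos: [0.5463, 0.1797, 0.0388]
tool_rot: [17.0, 90.0, 28.9]
force: [-1.4, 0.3, 2.1]
grip_width: 0.0139
```

Emit:
{"op": "step_arm", "data": {
  "deltas": [
    [-1,0.0015,0,0,0],
    [-1,0.003,0,0,0],
    [-1,0.0045,0,0,0],
    [-1,0.006,0,0,0],
    [-1,0.0075,0,0,0],
    [-1,0.009,0,0,0]
  ]
}}

```text
time_s: 15.6
tool_pos: [0.5462, 0.1795, 0.0297]
tool_rot: [-88.4, 90.0, -76.5]
force: [-1.2, -0.7, 3.0]
grip_width: 0.0137
```

Emit:
{"op": "step_arm", "data": {
  "deltas": [
    [-1,0.0005,0,0,0],
    [-1,0.001,0,0,0]
  ]
}}

```text
time_s: 15.85
tool_pos: [0.5462, 0.1795, 0.0288]
tool_rot: [-108.9, 90.0, -97.1]
force: [-0.4, 0.6, 2.1]
grip_width: 0.0135
```

Emit:
{"op": "step_arm", "data": {
  "deltas": [
    [-1,0.0005,0,0,0],
    [-1,0.001,0,0,0]
  ]
}}

```text
time_s: 16.1
tool_pos: [0.5462, 0.1795, 0.0278]
tool_rot: [-96.1, 90.0, -84.3]
force: [-1.4, -0.5, 2.9]
grip_width: 0.0138
```

Emit:
{"op": "step_arm", "data": {
  "deltas": [
    [-1,0.0005,0,0,0],
    [-1,0.001,0,0,0]
  ]
}}

```text
time_s: 16.35
tool_pos: [0.5462, 0.1795, 0.0268]
tool_rot: [-115.6, 90.0, -103.7]
force: [-0.6, 0.6, 2.8]
grip_width: 0.0135
```

Emit:
{"op": "step_arm", "data": {
  "deltas": [
    [-1,0.0005,0,0,0],
    [-1,0.0005,0,0,0]
  ]
}}

```text
time_s: 16.6
tool_pos: [0.5462, 0.1795, 0.0262]
tool_rot: [-157.5, 90.0, -145.6]
force: [-1.2, -0.3, 1.7]
grip_width: 0.0138
```

Emit:
{"op": "step_arm", "data": {
  "deltas": [
    [-1,0.0005,0,0,0],
    [-1,0.0005,0,0,0]
  ]
}}

```text
time_s: 16.85
tool_pos: [0.5462, 0.1795, 0.0259]
tool_rot: [-107.2, 90.0, -95.4]
force: [-2.4, 0.3, 3.3]
grip_width: 0.014
```

Not on the seats yet, because the force is unchanged. I continue in 0.5 mm steps until it rises.

Emit:
{"op": "step_arm", "data": {
  "deltas": [
    [-1,0.0005,0,0,0],
    [-1,0.0005,0,0,0]
  ]
}}

```text
time_s: 17.1
tool_pos: [0.5462, 0.1795, 0.0259]
tool_rot: [-92.2, 90.0, -80.4]
force: [-1.9, -1.1, 6.8]
grip_width: 0.0138
```

Emit:
{"op": "step_arm", "data": {
  "deltas": [
    [-1,0.0005,0,0,0],
    [-1,0.0005,0,0,0]
  ]
}}

```text
time_s: 17.35
tool_pos: [0.5466, 0.1796, 0.0259]
tool_rot: [-40.8, 89.9, -28.9]
force: [-2.7, -0.7, 9.6]
grip_width: 0.0133
```

Emit:
{"op": "step_arm", "data": {
  "deltas": [
    [-1,0.0005,0,0,0],
    [-1,0.0005,0,0,0]
  ]
}}

```text
time_s: 17.6
tool_pos: [0.5472, 0.1797, 0.0259]
tool_rot: [-21.1, 89.9, -9.3]
force: [-2.3, -1.0, 11.6]
grip_width: 0.014
```

The tool stopped at z = 0.0259, which puts the underside at about 24 mm, and the force rose to 12 N, so the cover is seated. I release and back off.

Emit:
{"op": "step_arm", "data": {
  "deltas": [
    [-1,-0.0015,0,0,0],
    [-0.3,-0.0015,0,0,0],
    [-0.3,-0.0015,0,0,0],
    [-0.3,-0.0015,0,0,0],
    [-0.3,-0.0015,0,0,0],
    [-0.3,-0.02,0,0,0],
    [-0.3,-0.05,0,0,0],
    [-0.3,-0.09,0,0,0],
    [-0.3,-0.11,-0.05,0,0],
    [-0.3,-0.11,-0.09,0,0],
    [-0.3,-0.11,-0.09,0,0],
    [-0.3,-0.11,-0.09,0,0]
  ]
}}

```text
time_s: 19.1
tool_pos: [0.5646, 0.0923, 0.1352]
tool_rot: [27.3, 89.9, 39.2]
force: [0.3, 0.5, 0.8]
grip_width: 0.0306
```

Run:
```python
from h import *
p,w=cloud('wrist'); o=monitor.get_obs(); P=np.array(o['tool_pos']); print(P,o['force'],o['time_s'])
save('w6.png',cv2.resize(p,(800,600)))
a=np.radians(11.6); X=np.array([np.cos(a),np.sin(a)]);Y=np.array([-X[1],X[0]])
d=w[...,:2]-[.5462,.1795]; x=d@X*1000; y=d@Y*1000; z=w[...,2]*1000
c=(z>24)&(z<40)&(np.abs(x-1)<24)&(np.abs(y)<38)&(np.abs(x-1)>12)
A=np.c_[x[c],y[c],np.ones(c.sum())]; s=np.linalg.lstsq(A,z[c],rcond=None)[0]; print('plate tilt rad',s[:2],'z top centre',s[2],c.sum())
for lo,hi in((-57,-46),(46,55)):
    k=(z>24)&(z<42)&(np.abs(x-1)<6)&(y>lo)&(y<hi); print('ear top',np.median(z[k]) if k.sum() else None,k.sum())
k=(z>49)&(z<60)&(np.abs(x)<30)&(np.abs(y)>45)&(np.abs(y)<70); print('post top z',np.median(z[k&(y<0)]),np.median(z[k&(y>0)]))
p,w=cloud('top')
for t in ['brass_tin','white_loupe']:
    for r in regions_of('top',t)[:1]: print(t,np.nanmedian(w[r['pixels']],0))
```

```text
[0.56442209 0.09290863 0.13501864] [-0.3727164   0.37152733 -0.35583206] 19.15
plate tilt rad [0.00055279 0.00052522] z top centre 31.52410199056836 2421
ear top 31.488757310156796 146
ear top 31.350120233456234 154
post top z 53.48671513989617 53.36850274247151
brass_tin [0.52746218 0.1825055  0.01409557]
```

View pics/w6.png

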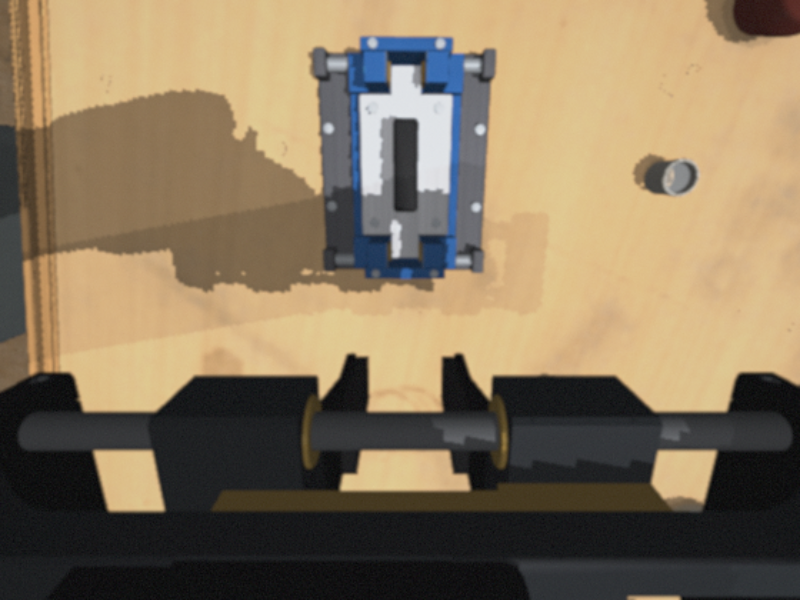

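The cover, centred at (405,165), sits flat with both ears in the slots. Its top is 22 mm below the post tops, exactly the home position, and the tilt is under 0.001 rad. The gripper is clear, so I hand it in.

```bash
python3 -c "
from h import *
print(env.sign_off())"
```

```text
the job is handed in; nothing more can be done
None
```

The cover is fully home in the bracket and released, and I handed the job in at about 19 s of the 64 s allowed. No verdict was reported.

- **Missed grips:** The first two tries closed on air above the bar, because the real fingertips stand about 31 mm higher than the reported tool position implies. I measured the offset with the side and wrist cameras, corrected for it and gripped the bar on the third try. The cover did not move during the misses.
- **Insertion:** I lined the ears up with the slots using the wrist camera. The ears entered with no contact force and the clips took about 5 N. The cover then stopped on the seats, where I pressed to about 12 N.
- **Last checks:** The cover's top is 22 mm below the post tops, which is the home height. Tilt is under 0.001 rad, both ears are at equal height, and the gripper is clear with about zero force.
- **Checks that failed or were not done:** My final top-camera check of the bystanders gave no usable result. It reported the "tin" at the bracket (a false hit) and did not find the loupe. The last wrist picture shows the loupe standing beside the bracket. I never measured the screwdriver, and the arm was not sent near the tin, loupe or screwdriver.

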